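# Build up a corrosion coupon stand and hold its code to the reader

### The arm

A 6-joint arm with a two-finger parallel gripper is mounted at the origin on a cart in front of the work surface, level with it; the furniture and walls round the work are solid. World frame = base frame: x ahead of the robot, y to its left, z up, the work surface at z = 0. Lengths are in m, angles in degrees, forces in N, time in s.
With the tool pointing down it reaches from about 0.375 to 0.925 m from the base axis. Payload 5.7 kg.
Tool frame: the origin (TCP) lies midway between the tips of the shut fingers; the grasp point (between the pads) lies 19 mm behind it; z points along the fingers, y is the line along which they close (so a half turn about z gives the same grasp; the last joint's range is limited). The gripper opens to 85 mm and grips with 20 to 120 N. Pads are 22 mm wide; open, the fingers measure 114 mm over their backs; the gripper's body (76 mm by 85 mm) begins 54 mm behind the grasp point. The pads swing forward as they close: fully open they stand 13 mm farther back than shut.
Start: joints at [-80.564, 20.558, 86.54, -0, 72.909, -6.595], TCP at [0.166, -0.577, 0.231] pointing down, gripper open.
Joint ranges: [-170.27, 170.27], [-57.76, 135], [12.27, 136.19], [-55.21, 235.2], [11.17, 155.16], [-170.74, 170.74]. Speed limits (degrees/s): [136.94, 136.94, 180, 180, 180, 180].

### API

Orientations are given as [roll, pitch, yaw] about the fixed x, y, z axes, in that order (R = Rz(yaw) Ry(pitch) Rx(roll)).
In Python, from plant import read_state, capture, camera_info, sign_off gives the robot as it stands. The module is installed in compiled form; this text tells all that it offers.
- The arm moves only by the tool carry_out, never from a script. Its argument "increments" is a list of rows, each a list of 6 numbers: the shift along the world's x, y, z in mm, then the turn, a rotation vector about the world's x, y, z in degrees. A call has 1 to 12 rows; each row is the pose to reach, as a shift and turn from the pose commanded when the call began; what a row does not reach only later rows make up. A row lasts 1/10 s, in which the tool goes at most 50 mm and 8.59 degrees, less where a joint would pass 70% of its speed; a pose out of reach is approached as far as the arm can. A call with a gripper value outside its range is refused whole. "claw" is the finger opening in mm, from 0 to 85.4, set as the call begins (left out, the last holds). The fingers move at their own pace and stop on an object; "newtons" is the grip in N (left out, the last holds). Time passes only in rows, so rows that repeat a pose let the fingers close. It gives the time, the measured TCP pose, the force, the opening and the grip force at its end, in the units of the state.
- read_state(): the state, without advancing time (a new reading comes with each control period).
- capture(name): name is "scene" or "top" or "wrist"; returns the picture (384x512x3 uint8, red, green, blue); there is no depth.
- camera_info(name): a dict with "fx", "fy", "cx", "cy" (pixels), "origin" and "attitude" of the camera in the world; the wrist camera has in their place "mount" (4x4, takes a point from camera to tool coordinates, whose origin is the TCP and whose axes are the flange's). Camera axes: x right, y down, z forward; pixel columns grow to the right and rows downward; lengths in m; the calibration is good to about 2 mm. The wrist camera is an equidistant fisheye: a pixel r from the principal point sees the ray r / f radians off the axis. A picture is of the moment at which its call begins: read the wrist's pose just before it. camera_info takes no time and is no camera call.
- sign_off(): hands the job in; it is judged then, once.
The state is a dict: "time": time; "q": joint angles; "joint_vel": joint speeds; "joint_efforts": joint torques, N m; "position": TCP position; "eef_rot": TCP orientation; "ft_force": force on the tool from outside, world axes, zero at the start; "moment": the same for the moment, N m; "finger_gap": finger opening in m; "gripper_force": force on a finger pad.
Only numpy, scipy, OpenCV 4.12 (cv2) and the standard library are available. Lean on these libraries where they do the work, as an engineer would, in place of code of your own. Each camera call takes 0.05 s, during which the arm holds its last target. There are 200 camera calls.

### The job

Build up the coupon stand for the next soak in the round pocket of the aluminium nest: seat the stand's foot flat in the pocket, then drop the white spacer sleeve over its rod onto the foot, then the steel disc coupon flat onto the spacer. Then take the whole stand out by the square end of its rod and hold it up so that the code plate under its foot squarely faces the lens of the code reader, centred and about 12 cm in front of it; finish while still holding it there, with spacer and coupon in place. Leave the dropper bottle and the thread spool where they are.

Things in the scene. Friction and masses are not known exactly. Their poses are not given: they have to be found in the camera images.
- stand: loose one-piece stand, about 0.16 kg, upright at the start: white round foot, 70 mm diameter, 10 mm thick, lower edge chamfered 3 mm; steel rod on it, round 14 mm to 40 mm above the underside, then a 10 mm square grip end from 44 to 71 mm, tip at 74 mm. Origin: centre of the underside (there the 20 mm code plate); z up the rod; x, y square to the flats. Spacer and coupon end at 40 mm
- spacer: white plastic spacer sleeve (short tube), loose, outside diameter 36 mm, bore 19 mm, height 20 mm, 0.03 kg, stands on end on the bench at the start. Origin: centre of its lower end; z along its axis (up)
- coupon: bare steel disc coupon, loose, diameter 44 mm, central hole 19 mm, thickness 10 mm, about 0.07 kg, lies flat on the bench at the start. Origin: centre of its lower face; z along its axis (up)
- nest: aluminium assembly nest, fixed block 100 x 100 x 18 mm with one round pocket in its top, 74 mm in diameter and 8 mm deep, mouth chamfered 2 mm. Origin: centre of its underside on the bench
- nest_floor (a point): centre of the nest's pocket floor, 10 mm above the bench; z up. The seated foot has its underside here
- stand_seat (a point): point on the stand, on the rod axis on top of the foot, 10 mm along z from the stand's origin: the seated spacer has its origin here
- coupon_seat (a point): point on the stand, on the rod axis 30 mm along z from the stand's origin: the coupon's origin when it lies on the seated spacer
- reader_lens (a point): centre of the lens face of the code reader: a grey box camera 44 x 52 x 46 mm in a fixed dark bracket beyond the nest, 85 mm high overall, round black front of 37 mm with eight white lamps. Its z is the line of sight out of the lens, upward and leaning back to the robot side, 0.2 to 0.45 rad from vertical. Place, heading and tilt vary
- read_point (a point): point in the air on the reader's line of sight, 120 mm out from the lens face; same axes as reader_lens. The centre of the foot's underside belongs here, the rod continuing along z
- dropper_bottle: brown dropper bottle 33 x 34 x 102 mm, standing loose, bystander; origin centre of its underside
- thread_spool: spool of thread 32 mm in diameter, 38 mm high, standing loose, bystander; origin centre of its underside

How it is judged (in metres and radians):
On the way, in this order (a step that is already met when the one before it is completed fails the run):
1. the stand's foot sits flat in the nest's pocket (horizontal distance between stand and nest_floor below 0.005 m and z of stand in the frame of nest_floor below 0.003 m and angle between stand's own z axis and vertical below 0.05 rad), for 0.2 s.
2. the spacer is on the rod, down on the foot, the stand still seated in the nest (all of step 1 and distance between spacer and stand_seat below 0.005 m and angle between the z axis of spacer and the z axis of stand, either way round below 0.07 rad), for 0.2 s.
3. the coupon is on the rod, flat on the spacer, the stand still seated in the nest (all of step 2 and distance between coupon and coupon_seat below 0.005 m and angle between the z axis of coupon and the z axis of stand, either way round below 0.07 rad), for 0.2 s.
At the end, for the whole second after the job is handed in: stand held still by its rod alone, clear of nest and reader, centre of its underside within 20 mm of the point 120 mm out on the line of sight, rod within 10 degrees of that line, foot towards the lens; spacer and coupon within 5 mm of their seats, square to the rod within 4 degrees (distance between stand and read_point below 0.02 m and angle between the z axis of stand and the z axis of reader_lens, either way round below 0.17 rad and angle between stand's own z axis and vertical below 1 rad and distance between spacer and stand_seat below 0.005 m and angle between the z axis of each of spacer, coupon and the z axis of stand, either way round below 0.07 rad and distance between coupon and coupon_seat below 0.005 m and contact force between the fingers and stand above 1 N and contact force between the fingers and spacer below 0.5 N and contact force between the fingers and coupon below 0.5 N and contact force between stand and nest below 0.1 N and contact force between stand and reader below 0.1 N and linear speed of stand below 0.02 m/s); the arm keeps its last pose, push and grip.
It fails at once if the dropper bottle was pushed more than 3 cm (distance of dropper_bottle from where it was at the start of the episode above 0.03 m).
It fails at once if the thread spool was pushed more than 3 cm (distance of thread_spool from where it was at the start of the episode above 0.03 m).
It also fails if it takes over 72 s, if anything falls off the work surface, if the arm or the gripper's body presses on something with over 40 N, if the wrist force passes 120 N, or if a joint passes its speed limit or range.

## Working session

There is one attempt and no reset: what is moved stays moved. The work goes in short steps, Python scripts to look and compute and a tool call to move; the robot and the scene stay as the last step left them, time stands still between calls to the robot, and variables do not carry over. Pictures are saved under pics/ and viewed, at most 10 in all, crops included, and the job is handed in when it is done.

Besides the shell and the picture viewer there is one more tool, called after "Call:" by a JSON object that holds its "method" and its "body", one argument or row to a line. carry_out: Moves the arm, as the interface text tells. Its arguments: {"type":"object","properties":{"increments":{"type":"array","items":{"type":"array","items":{"type":"number"}}},"claw":{"type":"number"},"newtons":{"type":"number"}},"required":["increments"]}

```bash
ls; mkdir -p pics; python3 - <<'E'
from plant import *
import cv2,numpy as np
s=read_state();print(s)
a=capture("scene");b=capture("top");c=capture("wrist")
for n,i in zip(("scene","top","wrist"),(a,b,c)):
    cv2.imwrite(f"pics/{n}0.png",i[:,:,::-1]);print(n,camera_info(n))
cv2.imwrite("pics/both.png",np.hstack([a,b])[:,:,::-1][:, :])
E
```

```text
pics
{'time': 0.0, 'q': array([-8.05642652e+01,  2.05998546e+01,  8.66021966e+01, -1.22234402e-03,
        7.29083147e+01, -6.59397708e+00]), 'joint_vel': array([-0.02116458, -0.05144201,  0.0147972 , -0.0293694 ,  0.08978304,
        0.02679212]), 'joint_efforts': array([ 1.61323402e-03, -5.27612007e+01, -2.78621900e+01,  1.73941680e-04,
        1.34628129e-02, -1.17914033e-05]), 'position': array([ 0.16555663, -0.57596407,  0.23041234]), 'eef_rot': array([-1.79890230e+02, -1.15136680e-02,  1.60300612e+01]), 'ft_force': array([ 0.55525823, -0.80011173,  0.48464475]), 'moment': array([-0.03074071,  0.05314472,  0.02531125]), 'gripper_force': 0.0, 'finger_gap': 0.08548081413561753}
scene {'fx': 413.27679986705164, 'fy': 413.27679986705164, 'cx': 254.50900751193876, 'cy': 194.6163271242505, 'origin': array([-0.14690436, -0.48697734,  0.64245427]), 'attitude': array([-127.75231627,    0.87486752,  -72.36690286])}
top {'fx': 397.85283798622913, 'fy': 397.85283798622913, 'cx': 258.92650914300594, 'cy': 188.0034984485003, 'origin': array([ 0.41642835, -0.25355437,  1.19899477]), 'attitude': array([-175.73060659,    0.19050623,  -91.53396262])}
wrist {'fx': 297.3186396354542, 'fy': 297.3186396354542, 'cx': 257.01226660812256, 'cy': 191.27899000858866, 'mount': array([[-8.94630344e-04, -9.65672382e-01, -2.59761528e-01,
         6.52078786e-02],
       [ 9.99999537e-01, -7.71817580e-04, -5.74784921e-04,
        -5.15684312e-05],
       [ 3.54565410e-04, -2.59761921e-01,  9.65672625e-01,
        -1.43088306e-01],
       [ 0.00000000e+00,  0.00000000e+00,  0.00000000e+00,
         1.00000000e+00]])}
```

View pics/scene0.png

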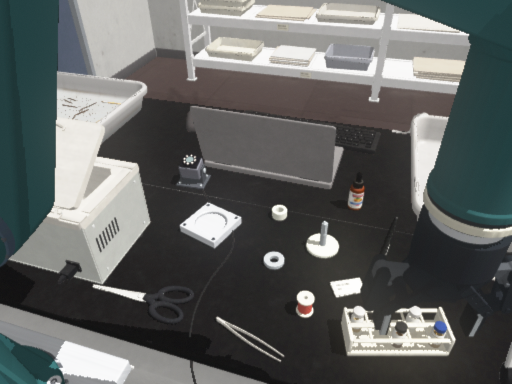

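View pics/top0.png

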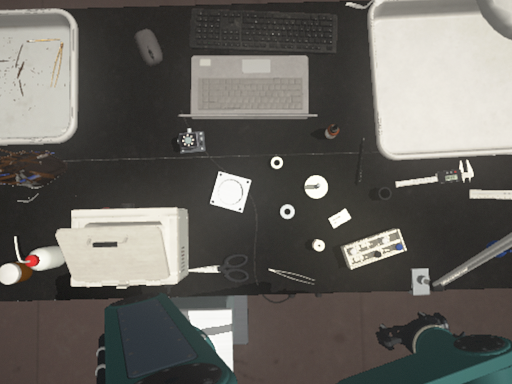

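Scene view: nest (211,225), reader (193,170), spacer (279,212), coupon (273,260), stand (323,243), spool (305,304), bottle (356,192). Top view: nest (231,191), reader lens (187,141), spacer (277,162), coupon (287,211), stand (316,187), spool (319,245), bottle (332,131). Now I'll measure roughly by contours from both views.

```bash
cat > h.py <<'E'
import numpy as np,cv2
from scipy.spatial.transform import Rotation as Rot
from plant import *
def pose(n,s=None):
    c=camera_info(n)
    if n=="wrist":
        T=np.eye(4);T[:3,:3]=Rot.from_euler('xyz',s["eef_rot"],degrees=True).as_matrix();T[:3,3]=s["position"]
        T=T@c["mount"];return c,T[:3,3],T[:3,:3]
    return c,np.array(c["origin"]),Rot.from_euler('xyz',c["attitude"],degrees=True).as_matrix()
def ray(n,uv,s=None):
    c,o,R=pose(n,s);x=(uv[0]-c["cx"])/c["fx"];y=(uv[1]-c["cy"])/c["fy"]
    if n=="wrist":
        r=np.hypot(x,y);k=np.sinc(r/np.pi);d=np.array([x*k,y*k,np.cos(r)])
    else: d=np.array([x,y,1.])
    return o,R@d/np.linalg.norm(d)
def proj(n,p,s=None):
    c,o,R=pose(n,s);d=R.T@(np.array(p)-o)
    if n=="wrist":
        r=np.hypot(d[0],d[1]);k=np.arctan2(r,d[2])/max(r,1e-9)
    else:k=1/d[2]
    return np.array([c["cx"]+c["fx"]*d[0]*k,c["cy"]+c["fy"]*d[1]*k])
def plane(r,z): o,d=r;return o+d*(z-o[2])/d[2]
def tri(rs):
    A=0;b=0
    for o,d in rs:
        P=np.eye(3)-np.outer(d,d);A=A+P;b=b+P@o
    p=np.linalg.solve(A,b)
    return p,[float(np.linalg.norm((np.eye(3)-np.outer(d,d))@(p-o))) for o,d in rs]
def blobs(img,box,lo,hi=255,amin=15,sat=60):
    x0,y0,x1,y1=box;h=cv2.cvtColor(img[y0:y1,x0:x1],cv2.COLOR_RGB2HSV)
    m=((h[...,2]>=lo)&(h[...,2]<=hi)&(h[...,1]<=sat)).astype(np.uint8)
    cs,_=cv2.findContours(m,cv2.RETR_EXTERNAL,cv2.CHAIN_APPROX_NONE)
    out=[]
    for c in cs:
        a=cv2.contourArea(c)
        if a>=amin: out.append((a,c+np.array([[x0,y0]])))
    return sorted(out,key=lambda t:-t[0])
E
python3 - <<'E'
from h import *
a=cv2.imread("pics/scene0.png")[:,:,::-1].copy();b=cv2.imread("pics/top0.png")[:,:,::-1].copy()
B={"stand":((300,225,345,265),(298,168,334,206)),"spacer":((268,200,292,225),(266,151,290,173)),"coupon":((260,248,290,274),(276,200,300,223)),
"nest":((175,200,245,250),(205,168,256,216)),"spool":((292,287,320,322),(309,236,329,254))}
for k,(u,v) in B.items():
    rs=[]
    for n,i,x in(("scene",a,u),("top",b,v)):
        bl=blobs(i,x,90,sat=90)
        A,c=bl[0];(e,sz,an)=cv2.minAreaRect(c) if k=="nest" else cv2.fitEllipse(c);rs.append(ray(n,e));print(k,n,len(bl),A,np.round(e,1),np.round(sz,1),round(an,1))
    p,r=tri(rs);print("   ",p.round(4),np.round(r,4), "pl",[plane(q,{"stand":.01,"spacer":.02,"coupon":.01,"nest":.018,"spool":.038}[k]).round(4)[:2].tolist() for q in rs])
c=cv2.imread("pics/scene0.png")
cv2.imwrite("pics/crop1.png",np.hstack([cv2.resize(c[140:260,150:250],(400,480),interpolation=2),cv2.resize(cv2.imread("pics/top0.png")[115:215,165:245],(400,480),interpolation=2)]))
E
```

```text
stand scene 1 693.0 [322.5 243.5] [30.9 31.5] 107.9
stand top 1 426.5 [315.8 186.5] [23.2 23.5] 141.3
    [ 0.5055 -0.4229  0.0101] [0.0006 0.0006] pl [[0.5058, -0.4235], [0.5053, -0.4223]]
spacer scene 1 204.0 [279.2 212. ] [15.9 16.5] 162.1
spacer top 1 117.0 [276.3 162.1] [12.1 12.5] 3.7
    [ 0.582  -0.3066  0.0094] [0.0001 0.0001] pl [[0.5699, -0.3097], [0.5805, -0.306]]
coupon scene 1 294.5 [273.7 259.8] [17.7 21.3] 94.8
coupon top 1 166.0 [287.  211.2] [14.5 14.7] 178.8
    [ 0.4338 -0.3342  0.0053] [0.0001 0.0001] pl [[0.4295, -0.3355], [0.4336, -0.3338]]
nest scene 1 1621.0 [210.3 223.4] [54.2 40.4] 27.3
nest top 1 1155.5 [230.2 191.4] [35.1 34.8] 15.5
    [ 0.4973 -0.1655  0.0095] [0.0001 0.0001] pl [[0.4886, -0.1697], [0.4968, -0.1662]]
spool scene 2 215.0 [305.3 297.6] [15.1 18.2] 103.2
spool top 1 120.0 [318.1 244.9] [11.8 13.1] 128.0
    [ 0.3336 -0.4201  0.0346] [0.001 0.001] pl [[0.3312, -0.4214], [0.3335, -0.4187]]
```

View pics/crop1.png

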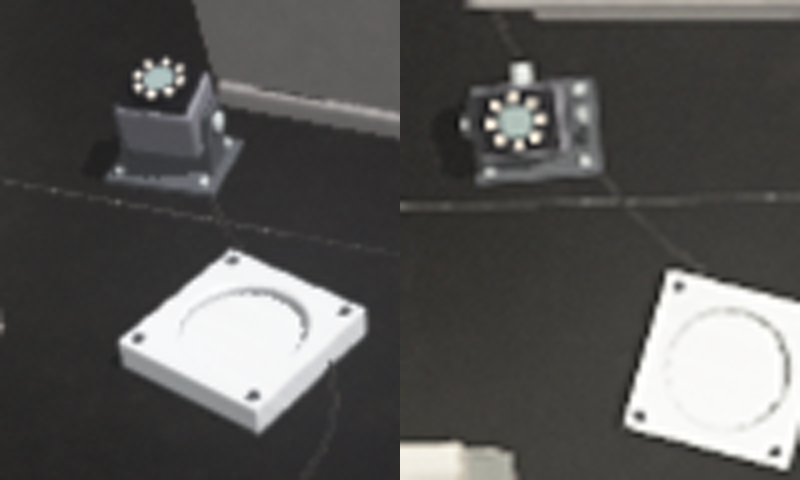

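Crop: the reader's lamp ring is centred near scene (189.8,159.5) and top (188,140.4), and the nest pocket rim shows clearly. The triangulated heights are plausible, so I'm moving the wrist camera over the work.

Call:
{"method": "carry_out", "body": {
  "increments": [
    [264, 276, 40, 0, 0, -16],
    [264, 276, 40, 0, 0, -16],
    [264, 276, 40, 0, 0, -16],
    [264, 276, 40, 0, 0, -16],
    [264, 276, 40, 0, 0, -16],
    [264, 276, 40, 0, 0, -16],
    [264, 276, 40, 0, 0, -16],
    [264, 276, 40, 0, 0, -16],
    [264, 276, 40, 0, 0, -16],
    [264, 276, 40, 0, 0, -16],
    [264, 276, 40, 0, 0, -16],
    [264, 276, 40, 0, 0, -16]
  ]
}}

```text
time: 1.35
position: [0.4288, -0.3015, 0.271]
eef_rot: [-180.0, 0.0, -0.1]
ft_force: [0.3, -0.1, -0.2]
finger_gap: 0.0855
gripper_force: 0.0
```

```bash
python3 - <<'E'
from h import *
import pickle
s=read_state();w=capture("wrist");cv2.imwrite("pics/w1.png",w[:,:,::-1]);pickle.dump(s,open("s1.pkl","wb"))
print(s["time"],s["position"],s["eef_rot"])
for k,p in dict(stand=(.5055,-.423,.01),spacer=(.582,-.3066,.02),coupon=(.4338,-.334,.01),nest=(.497,-.166,.018)).items(): print(k,proj("wrist",p,s).round(1))
print("lens",tri([ray("scene",(189.75,159.5)),ray("top",(188,140.4))]))
E
```

```text
1.35 [ 0.42877779 -0.301484    0.27095488] [-1.79983008e+02  3.89878467e-02 -6.44720382e-02]
stand [345.1 106.9]
spacer [260.8  47.6]
coupon [280.8 157. ]
nest [157.9 113.9]
lens (array([ 0.64311717, -0.0533173 ,  0.0730522 ]), [0.000816645860641246, 0.0008166458606412424])
```

View pics/w1.png

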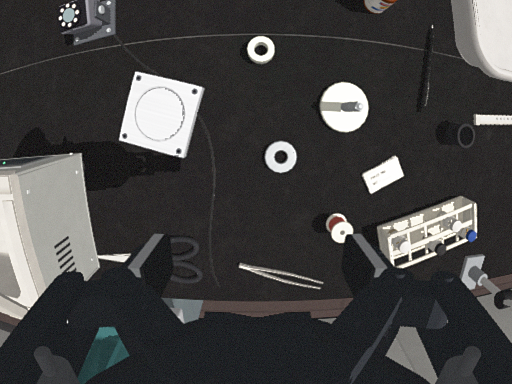

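The wrist view shows stand foot (344,107), spacer (261,50), coupon (281,157), nest (162,114) and lens (69,14), all within a few pixels of the predictions. Going nearer for a second viewpoint and the rod's flats.

Call:
{"method": "carry_out", "body": {
  "increments": [
    [-9, -80, -141, 0, 0, 0],
    [-9, -80, -141, 0, 0, 0],
    [-9, -80, -141, 0, 0, 0],
    [-9, -80, -141, 0, 0, 0],
    [-9, -80, -141, 0, 0, 0],
    [-9, -80, -141, 0, 0, 0]
  ]
}}

```text
time: 2.0
position: [0.4209, -0.3809, 0.1314]
eef_rot: [180.0, -0.0, -0.0]
ft_force: [0.2, -0.7, 1.0]
finger_gap: 0.0853
gripper_force: 0.0
```

```bash
python3 - <<'E'
from h import *
import pickle
s=read_state();w=capture("wrist");cv2.imwrite("pics/w2.png",w[:,:,::-1]);pickle.dump(s,open("s2.pkl","wb"))
s1=pickle.load(open("s1.pkl","rb"));w1=cv2.imread("pics/w1.png")[:,:,::-1].copy()
print(s["time"],s["position"],s["eef_rot"])
G=dict(stand=(.5055,-.423,.01,.04),spacer=(.582,-.3066,.02,.022),coupon=(.434,-.334,.01,.026),nest=(.497,-.166,.018,.06))
for k,(x,y,z,r) in G.items():
    rs=[]
    for i,q in((w1,s1),(w,s)):
        c=proj("wrist",(x,y,z),q);e=max(np.linalg.norm(proj("wrist",(x+r,y,z),q)-c),np.linalg.norm(proj("wrist",(x,y+r,z),q)-c))*1.15
        b=[int(max(0,v)) for v in (c[0]-e,c[1]-e,c[0]+e,c[1]+e)];bl=blobs(i,b,100,sat=90)
        if not bl: continue
        # undistort the contour onto the plane z, fit there
        C=bl[0][1][:,0,:];P=np.array([plane(ray("wrist",u,q),z)[:2] for u in C.astype(float)])*1e3
        ce,rad=cv2.minEnclosingCircle(P.astype(np.float32));el=cv2.fitEllipse(P.astype(np.float32)) if k!="nest" else cv2.minAreaRect(P.astype(np.float32))
        print(k,len(bl),"plane",np.round(el[0],1),np.round(el[1],1)); rs.append(ray("wrist",proj("wrist",(el[0][0]/1e3,el[0][1]/1e3,z),q),q))
    if len(rs)==2: print("   tri",tri(rs)[0].round(4),np.round(tri(rs)[1],4))
c=proj("wrist",(.5055,-.423,.04),s);print(c);x,y=c.astype(int)
cv2.imwrite("pics/c2.png",cv2.resize(w[max(0,y-60):y+60,x-65:x+65][:,:,::-1],None,fx=5,fy=5,interpolation=2))
E
```

```text
2.0 [ 0.42090727 -0.38092189  0.13141995] [ 1.79985128e+02 -4.72865587e-02 -2.59542277e-02]
stand 1 plane [ 505.7 -422.1] [69.6 69.9]
stand 1 plane [ 505.8 -422.5] [69.2 69.2]
   tri [ 0.5059 -0.4228  0.0077] [0.0001 0.0001]
spacer 1 plane [ 580.1 -306.3] [35.5 37.6]
spacer 1 plane [ 577.3 -308.5] [33.3 41.1]
   tri [ 0.5814 -0.3061  0.0108] [0.0008 0.0008]
coupon 1 plane [ 434.4 -333.6] [43.  43.4]
coupon 1 plane [ 435.  -334.2] [42.5 43.3]
   tri [ 0.4342 -0.3338  0.0073] [0.0002 0.0002]
nest 1 plane [ 497.  -167.1] [105.1 101.8]
nest 1 plane [ 496.5 -170.4] [111.4 100.7]
   tri [ 0.497  -0.1647  0.0111] [0.0001 0.0001]
[310.58581925  89.72078687]
```

View pics/c2.png

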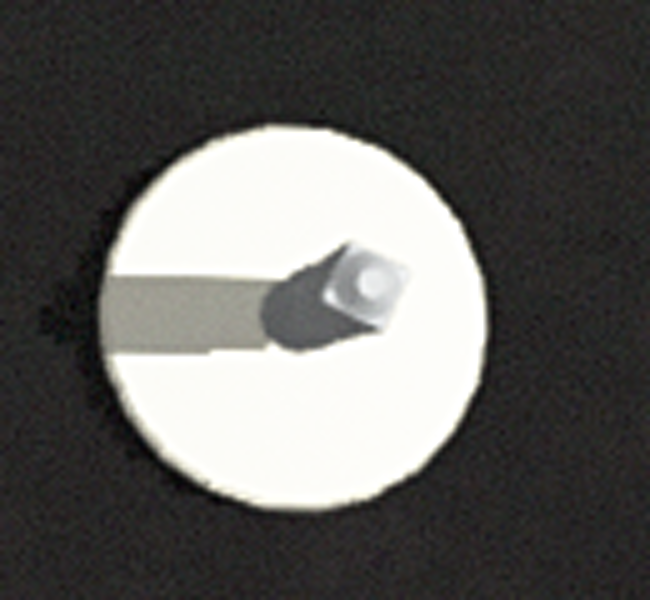

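The crop shows the foot as a full disc, the rod leaning right by perspective, and the square tip with corners at (350,242), (408,270), (383,328), (325,292), so the flats sit about 27° from the camera axes.

```bash
python3 - <<'E'
from h import *
import pickle
s=pickle.load(open("s2.pkl","rb"));x,y=310-65,89-60
P=np.array([plane(ray("wrist",(x+a/5,y+b/5),s),.0725)[:2]*1e3 for a,b in((350,242),(408,270),(383,328),(325,292))])
print(P.round(1),P.mean(0));
for i in range(4): d=P[(i+1)%4]-P[i];print(np.degrees(np.arctan2(d[1],d[0]))%90,np.linalg.norm(d))
for a,b in(((192,107),(180,116)),((335,125),(317,116))): print("laptop",tri([ray("scene",a),ray("top",b)]))
# pocket rim in w1: fit ellipse of dark rim pixels inside the nest
w=cv2.imread("pics/w1.png",0);s1=pickle.load(open("s1.pkl","rb"))
c=proj("wrist",(.497,-.166,.018),s1);e=cv2.adaptiveThreshold(w,255,0,1,15,12)
q=[]
for v in range(70,160):
  for u in range(115,210):
    if e[v,u]:
      p=plane(ray("wrist",(u,v),s1),.017)[:2]*1e3
      if 30<np.linalg.norm(p-[497,-166])<43:q.append(p)
q=np.array(q,np.float32);print(len(q))
for _ in range(4):
  A=np.c_[2*q,np.ones(len(q))];o=np.linalg.lstsq(A,(q**2).sum(1),rcond=None)[0];r=np.sqrt(o[2]+o[0]**2+o[1]**2);d=abs(np.linalg.norm(q-o[:2],axis=1)-r);print(o[:2],r,len(q));q=q[d<max(1.5,2*np.median(d))]
# nest top corners
b=blobs(w1:=cv2.imread("pics/w1.png")[:,:,::-1].copy(),(105,60,215,170),150)
C=b[0][1];ap=cv2.approxPolyDP(C,5,True)[:,0];print(ap.tolist(),[ (plane(ray("wrist",u,s1),.018)[:2]*1e3).round(1).tolist() for u in ap.astype(float)])
E
```

```text
[[ 511.5 -420.2]
 [ 508.  -428.3]
 [ 499.7 -424.8]
 [ 504.4 -416.8]] [ 505.90438365 -422.53258517]
66.691800358136 8.833224041309531
67.20399759469686 8.949433287741655
60.151448492134925 9.325631101683355
64.1384039291093 7.894697326240854
laptop (array([ 0.68118836, -0.05686497,  0.20066212]), [0.001189668004997157, 0.0011896680049971067])
laptop (array([ 0.66880013, -0.40403168,  0.20966956]), [0.00023775022583571686, 0.00023775022583572206])Traceback (most recent call last):
  File "<stdin>", line 15, in <module>
  File "h.py", line 11, in ray
    c,o,R=pose(n,s);x=(uv[0]-c["cx"])/c["fx"];y=(uv[1]-c["cy"])/c["fy"]
          ~~~~^^^^^
  File "h.py", line 5, in pose
    c=camera_info(n)
ValueError: time passes only in moves, steps and waits
```

```bash
sed -i 's/^def pose/import functools\ncamera_info=functools.lru_cache(None)(camera_info)\ndef pose/' h.py; python3 - <<'E'
from h import *
import pickle
w=cv2.imread("pics/w1.png",0);s1=pickle.load(open("s1.pkl","rb"))
e=cv2.adaptiveThreshold(w,255,0,1,15,12)
q=[]
for v in range(70,160):
  for u in range(115,210):
    if e[v,u]:
      p=plane(ray("wrist",(u,v),s1),.017)[:2]*1e3
      if 30<np.linalg.norm(p-[497,-166])<43:q.append(p)
q=np.array(q,np.float32)
for _ in range(4):
  A=np.c_[2*q,np.ones(len(q))];o=np.linalg.lstsq(A,(q**2).sum(1),rcond=None)[0];r=np.sqrt(o[2]+o[0]**2+o[1]**2);d=abs(np.linalg.norm(q-o[:2],axis=1)-r);print(o[:2],r,len(q));q=q[d<max(1.5,2*np.median(d))]
b=blobs(cv2.imread("pics/w1.png")[:,:,::-1].copy(),(105,60,215,170),150)
ap=cv2.approxPolyDP(b[0][1],5,True)[:,0];print(ap.tolist(),[ (plane(ray("wrist",u,s1),.018)[:2]*1e3).round(1).tolist() for u in ap.astype(float)])
E
```

```text
[ 497.52368102 -166.44822847] 36.397021242045916 317
[ 497.51267269 -166.59900746] 36.417471394606515 279
[ 497.51390204 -166.61234287] 36.42774232901099 277
[ 497.51390204 -166.61234287] 36.42774232901099 277
[[135, 72], [119, 140], [183, 157], [203, 88]] [[558.7, -132.5], [463.7, -103.7], [436.1, -199.8], [529.0, -230.0]]
```

Call:
{"method": "carry_out", "body": {
  "increments": [
    [85, -42, 0, 0, 0, -25.5],
    [85, -42, 0, 0, 0, -25.5],
    [85, -42, 0, 0, 0, -25.5],
    [85, -42, 0, 0, 0, -25.5],
    [85, -42, -30, 0, 0, -25.5],
    [85, -42, -60, 0, 0, -25.5],
    [85, -42, -86, 0, 0, -25.5],
    [85, -42, -86, 0, 0, -25.5],
    [85, -42, -86, 0, 0, -25.5]
  ],
  "claw": 50
}}

```text
time: 2.95
position: [0.5055, -0.4221, 0.0455]
eef_rot: [-180.0, 0.0, -25.3]
ft_force: [0.9, 0.0, 0.4]
finger_gap: 0.0498
gripper_force: 0.0
```

Call:
{"method": "carry_out", "body": {
  "increments": [
    [0, 0, 0, 0, 0, 0],
    [0, 0, 0, 0, 0, 0],
    [0, 0, 0, 0, 0, 0],
    [0, 0, 0, 0, 0, 0],
    [0, 0, 0, 0, 0, 0],
    [0, 0, 0, 0, 0, 0],
    [0, 0, 0, 0, 0, 0]
  ],
  "claw": 0,
  "newtons": 40
}}

```text
time: 3.65
position: [0.5064, -0.4231, 0.0457]
eef_rot: [180.0, -0.1, -25.5]
ft_force: [-0.5, 1.8, 7.0]
finger_gap: 0.0087
gripper_force: 44.2
```

Call:
{"method": "carry_out", "body": {
  "increments": [
    [0, 0, 25, 0, 0, 0],
    [0, 0, 50, 0, 0, 0],
    [-2, 50, 50, 0, 0, 0],
    [-4, 100, 50, 0, 0, 0],
    [-6, 150, 50, 0, 0, 0],
    [-8, 200, 50, 0, 0, 0],
    [-8, 235, 50, 0, 0, 0],
    [-8, 256, 50, 0, 0, 0],
    [-8, 256, 50, 0, 0, 0],
    [-8, 256, 50, 0, 0, 0],
    [-8, 256, 50, 0, 0, 0],
    [-8, 256, 50, 0, 0, 0]
  ]
}}

```text
time: 4.85
position: [0.498, -0.1679, 0.0943]
eef_rot: [180.0, -0.0, -25.5]
ft_force: [0.8, -0.8, -1.2]
finger_gap: 0.0088
gripper_force: 43.1
```

```bash
cat >> h.py <<'E'
def save(name,cam="wrist",crop=None,f=1):
    s=[read_state() for _ in range(1)][0];w=capture(cam);o=w[:,:,::-1]
    cv2.imwrite(f"pics/{name}_full.png",o)
    if crop: o=o[crop[1]:crop[3],crop[0]:crop[2]]
    cv2.imwrite(f"pics/{name}.png",cv2.resize(o,None,fx=f,fy=f,interpolation=2))
    import pickle;pickle.dump(s,open(f"pics/{name}.pkl","wb"));return s,w
E
python3 - <<'E'
from h import *
s,w=save("w3")
print(s["position"],s["eef_rot"],s["finger_gap"],s["ft_force"])
p=s["position"]
for z in (.01,.02): 
  print(proj("wrist",(.4975,-.1666,.018),s),proj("wrist",(p[0],p[1],p[2]-.035),s))
E
```

```text
[ 0.49802335 -0.16793788  0.09431833] [ 1.79994275e+02 -3.99575549e-02 -2.55432759e+01] 0.00879866216797169 [ 0.79517345 -0.78779697 -1.15760763]
[255.60774069 200.42347486] [256.86721577 217.55915388]
[255.60774069 200.42347486] [256.86721577 217.55915388]
```

View pics/w3.png

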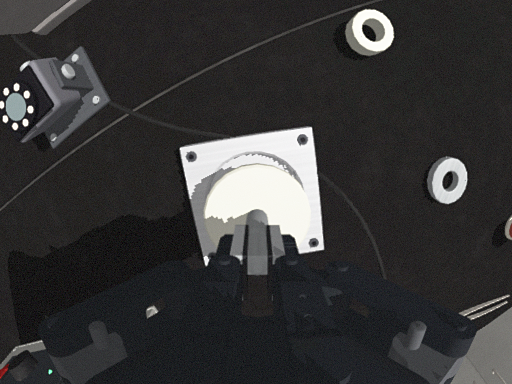

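The picture shows the stand hanging upright over the nest, foot centre (257,218) as predicted, pocket right behind it. Lowering.

Call:
{"method": "carry_out", "body": {
  "increments": [
    [0, 1, -10, 0, 0, 0],
    [0, 1, -20, 0, 0, 0],
    [0, 1, -27, 0, 0, 0],
    [0, 1, -31, 0, 0, 0],
    [0, 1, -34, 0, 0, 0],
    [0, 1, -37, 0, 0, 0],
    [0, 1, -39, 0, 0, 0],
    [0, 1, -40, 0, 0, 0],
    [0, 1, -40, 0, 0, 0]
  ]
}}

```text
time: 5.8
position: [0.4978, -0.1654, 0.0556]
eef_rot: [-180.0, -0.0, -25.5]
ft_force: [-3.8, 2.1, 12.8]
finger_gap: 0.0088
gripper_force: 44.9
```

```bash
python3 - <<'E'
from h import *
s=read_state();print(s["position"],s["eef_rot"],s["ft_force"],s["moment"])
E
```

```text
[ 0.49779194 -0.16543774  0.05564325] [-1.79984376e+02 -3.15551153e-02 -2.54604467e+01] [-3.81688112  2.09314568 12.77349701] [ 0.29135763  0.60268982 -0.00834921]
```

Call:
{"method": "carry_out", "body": {
  "increments": [
    [0, 0, 0, 0, 0, 0],
    [0, 0, 0, 0, 0, 0],
    [0, 0, 0, 0, 0, 0],
    [0, 0, 0, 0, 0, 0],
    [0, 0, 30, 0, 0, 0],
    [0, 0, 60, 0, 0, 0],
    [-30, 15, 90, 0, 0, 0],
    [-60, 30, 90, 0, 0, 0],
    [-60, 30, 90, 0, 0, 0],
    [-60, 30, 90, 0, 0, 0],
    [-60, 30, 90, 0, 0, 0]
  ],
  "claw": 60
}}

```text
time: 6.9
position: [0.4387, -0.1362, 0.1443]
eef_rot: [-180.0, -0.1, -25.5]
ft_force: [-0.2, -0.5, 0.4]
finger_gap: 0.06
gripper_force: 0.0
```

```bash
python3 - <<'E'
from h import *
s,w=save("w4")
p=s["position"];print(p,s["eef_rot"],s["time"])
for x in((.4977,-.166,.01),(.4977,-.166,.084),(.5814,-.3061,.02)): print(proj("wrist",x,s))
E
```

```text
[ 0.4387211  -0.1362142   0.14428336] [-1.79995829e+02 -6.97314561e-02 -2.54731688e+01] 6.9
[258.50095866 112.42105036]
[259.04938456 112.0334765 ]
[353.34937714 -20.24621477]
```

View pics/w4.png

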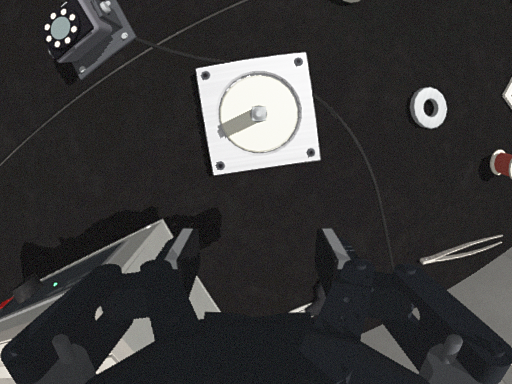

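The stand sits in the pocket: foot disc concentric with the rim, rod tip at (260,113) as predicted, and reader lamps at (61,28). Now the same relative view over the spacer.

Call:
{"method": "carry_out", "body": {
  "increments": [
    [40, -70, 0, 0, 0, 0],
    [84, -140, 0, 0, 0, 0],
    [84, -140, 0, 0, 0, 0],
    [84, -140, 0, 0, 0, 0],
    [84, -140, 0, 0, 0, 0],
    [84, -140, 0, 0, 0, 0],
    [84, -140, 0, 0, 0, 0]
  ]
}}

```text
time: 7.65
position: [0.5204, -0.2738, 0.1437]
eef_rot: [-180.0, 0.1, -25.4]
ft_force: [0.1, 0.2, -0.2]
finger_gap: 0.06
gripper_force: 0.0
```

```bash
cat >> h.py <<'E'
def fit(w,s,c,z,r,lo=100,sat=90):
    """centre and diameter of the bright round thing nearest the guess c, on plane z"""
    u=proj("wrist",(*c,z),s);e=max(np.linalg.norm(proj("wrist",(c[0]+r,c[1],z),s)-u),8)*1.25
    b=[int(max(0,v)) for v in (u[0]-e,u[1]-e,u[0]+e,u[1]+e)];C=blobs(w,b,lo,sat=sat)[0][1][:,0,:]
    P=np.array([plane(ray("wrist",q,s),z)[:2] for q in C.astype(float)])*1e3
    return [np.round(t,1) for t in cv2.fitEllipse(P.astype(np.float32))[:2]]
E
python3 - <<'E'
from h import *
import pickle
s4=pickle.load(open("pics/w4.pkl","rb"));w4=cv2.imread("pics/w4.png")[:,:,::-1].copy()
x=w4[98:128,244:276];cv2.imwrite("pics/a.png",cv2.resize(x[:,:,::-1],(384,360),interpolation=0))
s,w=save("w5");p=s["position"];print(p,s["eef_rot"])
for z in(0.,.01,.02): print(z,fit(w,s,(.5814,-.3061),z,.018))
u=proj("wrist",(.5814,-.3061,.02),s).astype(int);y=w[u[1]-35:u[1]+35,u[0]-35:u[0]+35];print(u)
cv2.imwrite("pics/a.png",np.hstack([cv2.resize(x,(400,400),interpolation=0),cv2.resize(y,(400,400),interpolation=0)])[:,:,::-1])
# hole
def hole(w,s,c,z):
    u=proj("wrist",(*c,z),s);v=cv2.cvtColor(w,cv2.COLOR_RGB2GRAY);m=(v<90).astype(np.uint8);n,l,st,ce=cv2.connectedComponentsWithStats(m);k=l[int(u[1]),int(u[0])]
    return (plane(ray("wrist",ce[k],s),z)*1e3).round(1),st[k][4]
print("hole0",hole(w,s,(.5814,-.3061),0.),hole(w,s,(.5814,-.3061),.02))
E
```

```text
[ 0.52039627 -0.27378906  0.14370443] [-1.79955822e+02  1.44463551e-01 -2.54251947e+01]
0.0 [array([ 581.3, -306.6]), array([38.6, 38.9])]
0.01 [array([ 581.2, -306.4]), array([37.3, 37.5])]
0.02 [array([ 581.2, -306.3]), array([35.9, 36.2])]
[260 108]
hole0 (array([ 581.3, -306.4,    0. ]), np.int32(264)) (array([ 581.2, -306.1,   20. ]), np.int32(264))
```

View pics/a.png

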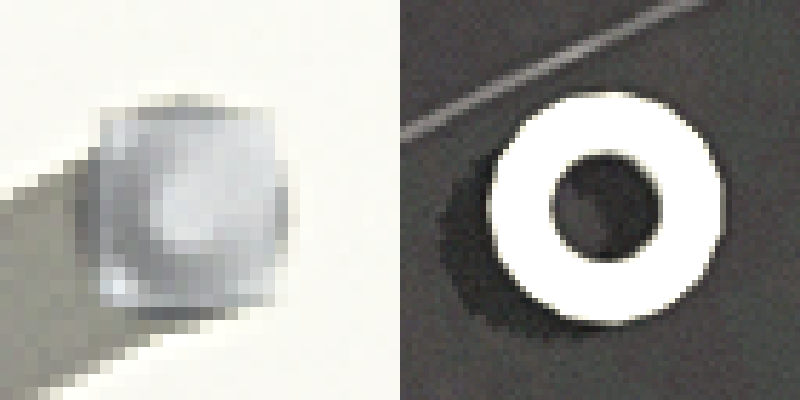

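Left: the rod's square tip centred at full-image (258.8,113.2). Right: spacer ring with a clean round bore. Letting the arm settle to check the pose reading's noise.

Call:
{"method": "carry_out", "body": {
  "increments": [
    [0, 0, 0, 0, 0, 0],
    [0, 0, 0, 0, 0, 0],
    [0, 0, 0, 0, 0, 0]
  ],
  "claw": 55
}}

```text
time: 8.0
position: [0.5216, -0.2752, 0.1445]
eef_rot: [-180.0, -0.0, -25.4]
ft_force: [-0.2, 0.1, 1.5]
finger_gap: 0.055
gripper_force: 0.0
```

```bash
python3 - <<'E'
from h import *
s,w=save("w6")
for _ in range(3):
  t=read_state();print(t["time"],t["position"],t["eef_rot"]);capture("top")
print(s["position"],fit(w,s,(.5814,-.3061),.02,.018))
E
```

```text
8.05 [ 0.52163241 -0.27532295  0.14445224] [-1.79994980e+02 -1.12032650e-02 -2.54464261e+01]
8.1 [ 0.52168945 -0.27546184  0.1444557 ] [-1.79994835e+02 -1.60874992e-02 -2.54562051e+01]
8.15 [ 0.52170765 -0.27556484  0.14441325] [-1.79995871e+02 -1.47474073e-02 -2.54629345e+01]
[ 0.52157181 -0.27519337  0.14450284] [array([ 581.2, -306.3]), array([36.1, 36.3])]
```

Call:
{"method": "carry_out", "body": {
  "increments": [
    [30, -15, -40, 0, 0, 0],
    [59.3, -30.3, -80, 0, 0, 0],
    [59.3, -30.3, -110, 0, 0, 0],
    [59.3, -30.3, -130, 0, 0, 0],
    [59.3, -30.3, -141.5, 0, 0, 0],
    [59.3, -30.3, -141.5, 0, 0, 0],
    [59.3, -30.3, -141.5, 0, 0, 0],
    [59.3, -30.3, -141.5, 0, 0, 0],
    [59.3, -30.3, -141.5, 0, 0, 0],
    [59.3, -30.3, -141.5, 0, 0, 0],
    [59.3, -30.3, -141.5, 0, 0, 0],
    [59.3, -30.3, -141.5, 0, 0, 0]
  ]
}}

```text
time: 9.4
position: [0.5811, -0.306, 0.0031]
eef_rot: [-180.0, -0.0, -25.5]
ft_force: [0.6, 0.3, -0.7]
finger_gap: 0.0552
gripper_force: 0.0
```

Call:
{"method": "carry_out", "body": {
  "increments": [
    [0, 0, 0, 0, 0, 0],
    [0, 0, 0, 0, 0, 0],
    [0, 0, 0, 0, 0, 0],
    [0, 0, 0, 0, 0, 0],
    [0, 0, 0, 0, 0, 0],
    [0, 0, 0, 0, 0, 0]
  ],
  "claw": 20,
  "newtons": 25
}}

```text
time: 10.0
position: [0.581, -0.306, 0.003]
eef_rot: [-180.0, -0.0, -25.5]
ft_force: [-1.0, -0.3, 5.6]
finger_gap: 0.0356
gripper_force: 25.0
```

Call:
{"method": "carry_out", "body": {
  "increments": [
    [0, 0, 50, 0, 0, 0],
    [0, 0, 105, 0, 0, 0],
    [-25, 42, 105, 0, 0, 0],
    [-50, 84, 105, 0, 0, 0],
    [-75, 126, 105, 0, 0, 0],
    [-84, 140, 105, 0, 0, 0],
    [-84, 140, 105, 0, 0, 0],
    [-84, 140, 105, 0, 0, 0],
    [-84, 140, 105, 0, 0, 0],
    [-84, 140, 105, 0, 0, 0],
    [-84, 140, 105, 0, 0, 0],
    [-84, 140, 105, 0, 0, 0]
  ]
}}

```text
time: 11.2
position: [0.4973, -0.1665, 0.1076]
eef_rot: [-180.0, -0.0, -25.5]
ft_force: [0.1, -0.4, -0.8]
finger_gap: 0.0355
gripper_force: 25.3
```

```bash
python3 - <<'E'
from h import *
s,w=save("w7");p=s["position"];print(p,s["eef_rot"],s["ft_force"],s["time"])
# ring top plane: TCP +0.017
u=proj("wrist",(p[0],p[1],p[2]+.017),s);print(u,proj("wrist",(p[0],p[1],p[2]-.003),s),proj("wrist",(.4972,-.166,.084),s))
x,y=u.astype(int);cv2.imwrite("pics/w7c.png",cv2.resize(w[y-90:y+60,x-100:x+100,::-1],None,fx=4,fy=4,interpolation=2))
E
```

```text
[ 0.49728456 -0.16653688  0.10760413] [-1.79997167e+02 -4.89750491e-03 -2.55070122e+01] [ 0.05194129 -0.43420372 -0.80252044] 11.2
[256.8385182  255.07842339] [256.85545847 237.99340343] [256.12460099 224.51281744]
```

View pics/w7c.png

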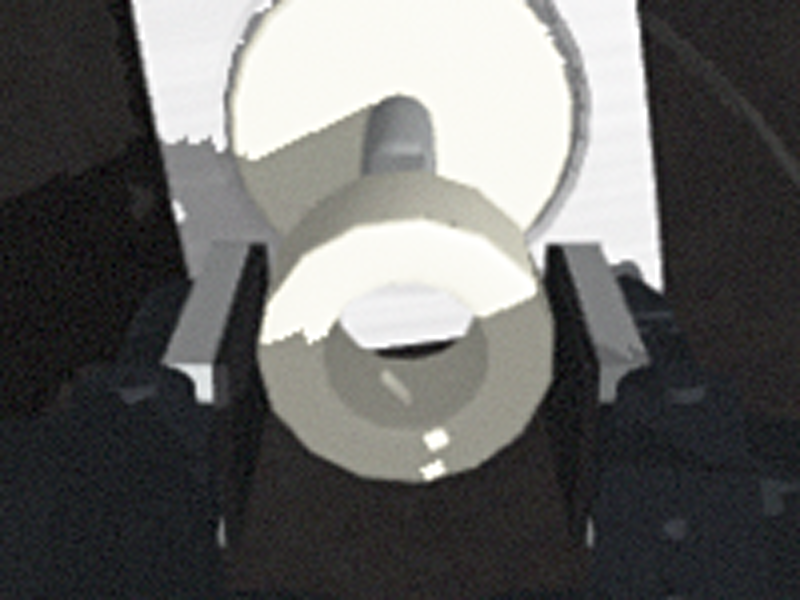

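The crop shows the spacer square between the pads (centre x≈405) with the rod behind it (x≈399), about 1 mm to its left. Adding a small correction while lowering onto the rod.

Call:
{"method": "carry_out", "body": {
  "increments": [
    [0.3, 0.5, 0, 0, 0, 0],
    [0.3, 0.5, -10, 0, 0, 0],
    [0.3, 0.5, -18, 0, 0, 0],
    [0.3, 0.5, -22, 0, 0, 0],
    [0.3, 0.5, -26, 0, 0, 0],
    [0.3, 0.5, -30, 0, 0, 0],
    [0.3, 0.5, -35, 0, 0, 0],
    [0.3, 0.5, -35, 0, 0, 0]
  ]
}}

```text
time: 12.05
position: [0.4969, -0.1653, 0.0721]
eef_rot: [-180.0, 0.1, -25.5]
ft_force: [-0.4, -0.0, -0.6]
finger_gap: 0.0355
gripper_force: 25.3
```

Call:
{"method": "carry_out", "body": {
  "increments": [
    [0, 0, -6, 0, 0, 0],
    [0, 0, -12, 0, 0, 0],
    [0, 0, -18, 0, 0, 0],
    [0, 0, -24, 0, 0, 0],
    [0, 0, -30, 0, 0, 0],
    [0, 0, -36, 0, 0, 0],
    [0, 0, -40, 0, 0, 0],
    [0, 0, -44, 0, 0, 0],
    [0, 0, -47, 0, 0, 0],
    [0, 0, -47, 0, 0, 0],
    [0, 0, -47, 0, 0, 0]
  ]
}}

```text
time: 13.15
position: [0.4973, -0.1654, 0.0258]
eef_rot: [-180.0, -0.0, -25.5]
ft_force: [-0.6, -0.1, 0.3]
finger_gap: 0.0357
gripper_force: 25.3
```

Call:
{"method": "carry_out", "body": {
  "increments": [
    [0, 0, -1.5, 0, 0, 0],
    [0, 0, -1.5, 0, 0, 0],
    [0, 0, -1.5, 0, 0, 0],
    [0, 0, -1.5, 0, 0, 0],
    [0, 0, 35, 0, 0, 0],
    [0, 0, 75, 0, 0, 0],
    [-30, 15, 119, 0, 0, 0],
    [-59, 30, 119, 0, 0, 0],
    [-59, 30, 119, 0, 0, 0],
    [-59, 30, 119, 0, 0, 0],
    [-59, 30, 119, 0, 0, 0],
    [-59, 30, 119, 0, 0, 0]
  ],
  "claw": 60
}}

```text
time: 14.35
position: [0.4391, -0.1359, 0.1444]
eef_rot: [-180.0, -0.0, -25.5]
ft_force: [0.4, -0.1, 0.3]
finger_gap: 0.0602
gripper_force: 0.0
```

```bash
python3 - <<'E'
from h import *
s,w=save("w8");p=s["position"];print(p,s["eef_rot"],s["time"])
for z in(.03,.04,.05): print(z,fit(w,s,(.4973,-.1655),z,.018,lo=100))
u=proj("wrist",(.4972,-.166,.04),s).astype(int)
cv2.imwrite("pics/w8c.png",cv2.resize(w[u[1]-60:u[1]+60,u[0]-60:u[0]+60,::-1],None,fx=4,fy=4,interpolation=0))
E
```

```text
[ 0.43907791 -0.13590561  0.14443492] [-1.79994981e+02 -7.74444500e-03 -2.54754404e+01] 14.35
0.03 [array([ 498.2, -164.7]), array([51.9, 52.5])]
0.04 [array([ 498.2, -164.7]), array([51.8, 52.4])]
0.05 [array([ 498.4, -165.2]), array([52.6, 53.2])]
```

View pics/w8c.png

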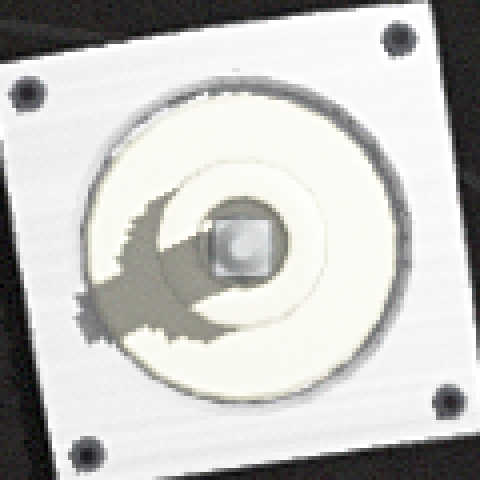

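The crop shows the spacer lying flat on the foot around the rod, its centre within ~1 mm of the axis. On to the coupon.

Call:
{"method": "carry_out", "body": {
  "increments": [
    [-20, -50, 0, 0, 0, 0],
    [-40, -100, 0, 0, 0, 0],
    [-60, -150, 0, 0, 0, 0],
    [-64, -168, 0, 0, 0, 0],
    [-64, -168, 0, 0, 0, 0],
    [-64, -168, 0, 0, 0, 0],
    [-64, -168, 0, 0, 0, 0],
    [-64, -168, 0, 0, 0, 0],
    [-64, -168, 0, 0, 0, 0],
    [-64, -168, 0, 0, 0, 0]
  ]
}}

```text
time: 15.4
position: [0.3746, -0.3027, 0.1448]
eef_rot: [-180.0, -0.0, -25.4]
ft_force: [0.4, 0.3, -0.3]
finger_gap: 0.0602
gripper_force: 0.0
```

```bash
cat >> h.py <<'E'
def hole(w,s,c,z,thr=90):
    u=proj("wrist",(*c,z),s);v=cv2.cvtColor(w,cv2.COLOR_RGB2GRAY);m=(v<thr).astype(np.uint8);n,l,st,ce=cv2.connectedComponentsWithStats(m);k=l[int(round(u[1])),int(round(u[0]))]
    return (plane(ray("wrist",ce[k],s),z)*1e3).round(1),int(st[k][4])
E
python3 - <<'E'
from h import *
import pickle
s,w=save("w9");p=s["position"];print(p,s["eef_rot"],s["time"])
for z in(.0,.01): print(z,fit(w,s,(.4343,-.3337),z,.022),hole(w,s,(.4343,-.3337),z))
s8=pickle.load(open("pics/w8.pkl","rb"));u=proj("wrist",(.4972,-.166,.04),s8).astype(int)
for uv,z in(((241,247),.083),((243,244),.04),((246,238),.04)): print(plane(ray("wrist",u-60+np.array(uv)/4-.5,s8),z)*1e3)
# lamp blobs in w3,w4,w8
for n,b in(("w3",(0,70,50,145)),("w4",(35,0,90,60)),("w8_full",(35,0,90,60))):
    g=cv2.imread(f"pics/{n}.png");L=[c for a,c in blobs(g[:,:,::-1].copy(),b,200,amin=2,sat=80)]
    print(n,len(L),[np.round(c[:,0].mean(0),1).tolist() for c in L])
E
```

```text
[ 0.37460788 -0.30274398  0.14482568] [-1.79992430e+02 -2.19502649e-03 -2.53912546e+01] 15.4
0.0 [array([ 434.3, -333.9]), array([44.2, 44.5])] (array([ 434.2, -333.9,    0. ]), 296)
0.01 [array([ 434.2, -333.8]), array([42.7, 43. ])] (array([ 434.2, -333.8,   10. ]), 296)
[ 497.32948965 -165.12848461   83.        ]
[ 497.59743942 -165.9895683    40.        ]
[ 498.4597774  -167.08415066   40.        ]
w3 8 [[26.3, 94.2], [16.1, 86.8], [29.9, 109.0], [14.6, 125.6], [25.0, 122.0], [5.8, 91.2], [4.9, 118.4], [1.3, 104.3]]
w4 8 [[73.3, 28.7], [52.7, 15.5], [67.2, 39.7], [56.9, 43.6], [46.7, 26.6], [71.8, 16.8], [63.2, 11.3], [48.5, 38.2]]
w8_full 8 [[73.8, 28.7], [67.5, 39.9], [57.2, 43.7], [72.0, 16.9], [63.5, 11.5], [48.8, 38.3], [47.1, 26.7], [53.2, 15.6]]
```

Call:
{"method": "carry_out", "body": {
  "increments": [
    [30, -15, -40, 0, 0, 0],
    [59.3, -29.8, -85, 0, 0, 0],
    [59.3, -29.8, -120, 0, 0, 0],
    [59.3, -29.8, -138, 0, 0, 0],
    [59.3, -29.8, -145, 0, 0, 0],
    [59.3, -29.8, -145, 0, 0, 0],
    [59.3, -29.8, -145, 0, 0, 0],
    [59.3, -29.8, -145, 0, 0, 0],
    [59.3, -29.8, -145, 0, 0, 0],
    [59.3, -29.8, -145, 0, 0, 0],
    [59.3, -29.8, -145, 0, 0, 0],
    [59.3, -29.8, -145, 0, 0, 0]
  ]
}}

```text
time: 16.65
position: [0.4336, -0.3333, 0.0]
eef_rot: [180.0, -0.0, -25.5]
ft_force: [-0.8, 0.3, 0.5]
finger_gap: 0.0599
gripper_force: 0.0
```

Call:
{"method": "carry_out", "body": {
  "increments": [
    [0, 0, 0, 0, 0, 0],
    [0, 0, 0, 0, 0, 0],
    [0, 0, 0, 0, 0, 0],
    [0, 0, 0, 0, 0, 0],
    [0, 0, 0, 0, 0, 0],
    [0, 0, 0, 0, 0, 0]
  ],
  "claw": 30,
  "newtons": 30
}}

```text
time: 17.25
position: [0.4336, -0.3332, 0.0002]
eef_rot: [-180.0, -0.0, -25.5]
ft_force: [-1.1, 0.7, 6.5]
finger_gap: 0.0424
gripper_force: 29.6
```

Call:
{"method": "carry_out", "body": {
  "increments": [
    [0, 0, 20, 0, 0, 0],
    [0, 0, 60, 0, 0, 0],
    [0, 0, 105, 0, 0, 0],
    [20, 42, 115, 0, 0, 0],
    [40, 84, 115, 0, 0, 0],
    [55, 126, 115, 0, 0, 0],
    [63, 168, 115, 0, 0, 0],
    [63, 168, 115, 0, 0, 0],
    [63, 168, 115, 0, 0, 0],
    [63, 168, 115, 0, 0, 0],
    [63, 168, 115, 0, 0, 0],
    [63, 168, 115, 0, 0, 0]
  ]
}}

```text
time: 18.45
position: [0.4964, -0.1664, 0.1147]
eef_rot: [180.0, -0.0, -25.6]
ft_force: [-0.1, -0.2, -0.8]
finger_gap: 0.0422
gripper_force: 30.8
```

```bash
python3 - <<'E'
from h import *
s,w=save("w10");p=s["position"];print(p,s["eef_rot"],s["finger_gap"],s["ft_force"])
g=cv2.cvtColor(w,cv2.COLOR_RGB2GRAY)
for z in(.006,.01): 
  u=proj("wrist",(p[0],p[1],p[2]+z),s);print(u,plane(ray("wrist",u,s),p[2]+z))
u=u.astype(int)
print("rod",proj("wrist",(.4973,-.1655,.084),s),proj("wrist",(.4973,-.1655,.05),s))
sub=g[u[1]-44:u[1]+44:3,u[0]-50:u[0]+52:3];print(u);print("\n".join("".join("%4d"%v for v in r) for r in sub))
E
```

```text
[ 0.49644076 -0.16641833  0.11470365] [ 1.79997953e+02 -4.88929013e-03 -2.55668290e+01] 0.04219459444862124 [-0.08565481 -0.19747587 -0.79172378]
[256.84852338 245.17969959] [ 0.49644076 -0.16641833  0.12070365]
[256.84580651 248.62695522] [ 0.49644076 -0.16641833  0.12470365]
rod [254.94321107 219.32674164] [255.24325981 203.0853311 ]
[256 248]
 148 148 147 133 160 162 162 163 164 160 162 129 120 122 127 142 154 154 153 155 152 150 153 253 251 253 253 253 253 255 141 223 248 249
 154 150 150 137 155 165 167 165 163 156 112 125 135 150 205 244 244 245 242 230 226 210 182 158 165 255 254 253 253 245 188 249 246 248
 150 152 147 137 138 163 164 166 141 113 160 233 235 235 239 239 238 232 227 236 239 238 245 241 181 156 202 255 255 153 217 250 249 249
 145 148 151 147 137 140 161 116 107 193 234 233 231 232 240 237 236 231 233 236 237 232 232 236 248 238 182 190 200 181 248 248 248 248
 185 146 148 147 147 140 117 126 229 230 233 229 231 237 238 235 234 229 234 236 236 232 233 230 234 244 252 235 172 239 248 249 248 248
 143 147 151 148 148 137 159 229 231 231 231 231 231 238 236 234 23
[... 2657 characters left out ...]
 41  48  29  31
  25  23  22  42  44  49  38  49  52  43  42  90 132 130 127 128 134 129 244 162 132 135 139 131  45  43  42  40  38  38  36  45  32  25
  31  30  38  45  38  35  43  43  44  45  41  42  41  50  82 108 130 130 129 125  83  43  40  38  43  41  46  34  44  41  34  38  31  27
  28  35  41  44  45  48  44  43  39  42  41  43  45  46  47  41  40  46  40  37  41  44  47  45  45  49  37  40  45  47  41  42  42  26
  37  27  43  39  40  43  41  46  42  46  42  42  41  44  39  46  45  40  33  29  43  42  39  37  43  44  41  48  45  45  37  42  41  26
  35  30  42  45  40  46  46  44  40  48  47  42  37  44  40  46  39  40  40  44  41  48  38  47  42  45  43  43  35  36  43  37  41  27
```

Call:
{"method": "carry_out", "body": {
  "increments": [
    [0, 0, -10, 0, 0, 0],
    [0, 0, -20, 0, 0, 0],
    [0, 0, -25, 0, 0, 0],
    [0, 0, -28, 0, 0, 0],
    [0, 0, -31, 0, 0, 0],
    [0, 0, -34, 0, 0, 0],
    [0, 0, -38, 0, 0, 0],
    [0, 0, -42, 0, 0, 0],
    [0, 0, -46, 0, 0, 0],
    [0, 0, -46, 0, 0, 0]
  ]
}}

```text
time: 19.5
position: [0.4962, -0.165, 0.0682]
eef_rot: [-180.0, 0.1, -25.5]
ft_force: [-0.4, 0.6, -0.5]
finger_gap: 0.0424
gripper_force: 30.8
```

Free of force with the rod in the hole. Continuing to just above the spacer.

Call:
{"method": "carry_out", "body": {
  "increments": [
    [0, 0, -5, 0, 0, 0],
    [0, 0, -10, 0, 0, 0],
    [0, 0, -15, 0, 0, 0],
    [0, 0, -20, 0, 0, 0],
    [0, 0, -23, 0, 0, 0],
    [0, 0, -25, 0, 0, 0],
    [0, 0, -27, 0, 0, 0],
    [0, 0, -27, 0, 0, 0]
  ]
}}

```text
time: 20.3
position: [0.4965, -0.1652, 0.0416]
eef_rot: [-180.0, 0.0, -25.5]
ft_force: [0.4, -0.6, -0.4]
finger_gap: 0.0425
gripper_force: 30.8
```

Call:
{"method": "carry_out", "body": {
  "increments": [
    [0, 0, -1, 0, 0, 0],
    [0, 0, -1, 0, 0, 0],
    [0, 0, -1, 0, 0, 0],
    [0, 0, -1, 0, 0, 0],
    [0, 0, 25, 0, 0, 0],
    [0, 0, 60, 0, 0, 0],
    [-30, 15, 102, 0, 0, 0],
    [-57.5, 29, 102.5, 0, 0, 0],
    [-57.5, 29, 102.5, 0, 0, 0],
    [-57.5, 29, 102.5, 0, 0, 0],
    [-57.5, 29, 102.5, 0, 0, 0],
    [-57.5, 29, 102.5, 0, 0, 0]
  ],
  "claw": 60
}}

```text
time: 21.5
position: [0.4399, -0.1367, 0.1439]
eef_rot: [-180.0, -0.0, -25.5]
ft_force: [-0.2, 0.5, 0.3]
finger_gap: 0.0598
gripper_force: 0.0
```

```bash
python3 - <<'E'
from h import *
s,w=save("w11");p=s["position"];print(p,s["eef_rot"],s["time"])
g=cv2.cvtColor(w,cv2.COLOR_RGB2GRAY)
for z in (.04,.05,.084): print(z,proj("wrist",(.4972,-.1655,z),s))
u=proj("wrist",(.4972,-.1655,.05),s).astype(int);print(u)
sub=g[u[1]-40:u[1]+40:3,u[0]-42:u[0]+43:3];print("\n".join("".join("%4d"%v for v in r) for r in sub))
E
```

```text
[ 0.43993879 -0.13673125  0.14394813] [-1.79995490e+02 -1.18725807e-02 -2.54772689e+01] 21.5
0.04 [258.46453595 114.55550547]
0.05 [258.52647836 114.61324813]
0.084 [258.78269431 114.85213709]
[258 114]
 250 250 250 250 249 249 250 250 252 244 225 215 166 154 153 136 151 180 189 233 255 253 253 252 253 253 253 253 252
 248 248 249 251 250 251 252 252 217 139 172 255 229 253 254 251 235 188 156 122 168 206 255 252 252 252 253 253 253
 250 251 251 251 250 250 224 184 252 246 253 254 254 253 253 253 254 254 255 255 176 130 152 244 254 253 253 253 253
 247 247 248 248 250 224 156 241 253 254 253 253 253 253 254 254 253 253 254 254 255 255 154 156 240 252 252 252 252
 249 248 247 248 224 234 238 254 253 253 253 253 254 254 254 254 254 254 254 254 254 254 255 170 164 245 253 253 253
 248 247 248 226 230 244 254 254 253 253 255 225 217 238 239 231 234 226 255 254 253 254 254 255 172 120 255 253 252
 248 247 235 205 232 254 253 253 253 254 229 237 239 241 236 237 242 238 240 237 254 254 254 254 255 145 175 255 252
 248 249 240 187 255 253 253 255 223 231 240 235 242 238 233 238 236 237 238 2
[... 1561 characters left out ...]
247 188 152 130 152 165 161 162 163 155 211 229 228 226 232 230 234 231 231 213 254 253 253 253 253 126 218 252 251
 246 249 252 255 129 159 165 165 161 161 159 158 171 200 228 227 206 239 250 253 253 253 253 254 167 202 253 250 250
 249 248 250 251 244 118 147 161 163 160 160 163 158 159 254 255 253 253 253 253 253 253 253 206 206 252 250 250 250
 248 247 248 247 249 244 144 191 224 255 254 255 254 254 253 253 253 253 253 253 254 249 146 212 250 249 250 250 250
 249 249 247 249 249 248 248 249 162 216 254 254 253 253 253 253 253 254 255 239 203 209 232 253 251 252 251 250 251
 247 246 247 248 248 249 249 249 247 248 200 177 183 222 242 227 230 222 170 217 223 246 248 248 249 250 251 251 251
```

The intensity grid shows the coupon as a 53 px disc around the rod tip, which is the right size for z=0.05 and concentric. Next, viewing the reader from close by.

Call:
{"method": "carry_out", "body": {
  "increments": [
    [0, 0, 45, 0, 0, 0],
    [55, 10, 56, 0, 0, 0],
    [110, 17, 56, 0, 0, 0],
    [110, 17, 56, 0, 0, 0],
    [110, 17, 56, 0, 0, 0],
    [110, 17, 56, 0, 0, 0],
    [110, 17, 56, 0, 0, 0],
    [110, 17, 56, 0, 0, 0]
  ]
}}

```text
time: 22.35
position: [0.5476, -0.1193, 0.1999]
eef_rot: [180.0, 0.1, -25.5]
ft_force: [-0.2, -0.6, 0.5]
finger_gap: 0.0602
gripper_force: 0.0
```

```bash
python3 - <<'E'
from h import *
s,w=save("r1");print(s["position"],proj("wrist",(.643,-.053,.073),s))
E
```

```text
[ 0.54756305 -0.11930861  0.19990011] [149.50403939 124.47222407]
```

Call:
{"method": "carry_out", "body": {
  "increments": [
    [0, 45, 0, 0, 0, 0],
    [0, 90, 0, 0, 0, 0],
    [0, 90, 0, 0, 0, 0],
    [0, 90, 0, 0, 0, 0],
    [0, 90, 0, 0, 0, 0],
    [0, 90, 0, 0, 0, 0],
    [0, 90, 0, 0, 0, 0]
  ]
}}

```text
time: 23.1
position: [0.5491, -0.0303, 0.2003]
eef_rot: [180.0, -0.0, -25.6]
ft_force: [0.1, 0.0, -0.4]
finger_gap: 0.0599
gripper_force: 0.0
```

```bash
python3 - <<'E'
from h import *
import pickle
s,w=save("r2");print(s["position"],s["time"])
V=[]
for n in("r1","r2","w11","w4"):
    g=cv2.imread(f"pics/{n}_full.png" if n!="w4" else "pics/w4.png")[:,:,::-1].copy();q=pickle.load(open(f"pics/{n}.pkl","rb"))
    u=proj("wrist",(.643,-.053,.073),q);e=34
    b=[int(max(0,v)) for v in(u[0]-e,u[1]-e,u[0]+e,u[1]+e)]
    L=np.array([c[:,0].mean(0) for a,c in blobs(g,b,200,amin=1,sat=80)]);L=L[np.linalg.norm(L-u,axis=1)<25] if len(L)>8 else L
    print(n,u.round(1),len(L),L.round(1).tolist() if len(L)!=8 else "");V.append((q,L))
V=[v for v in V if len(v[1])==8]
# order by projection of a nominal ring: match each lamp via tentative plane cast at z=.075
def ordered(q,L):
    c=L.mean(0);return L
P0=None
base=V[0];pts=[]
C=tri([ray("wrist",L.mean(0),q) for q,L in V]);print("centre",C)
from itertools import product
rows=[]
def ang(q,L):  # world azimuth about centre through plane at the centre height
    P=np.array([plane(ray("wrist",l,q),C[0][2])[:2]-C[0][:2] for l in L]);return np.arctan2(P[:,1],P[:,0])
A0=ang(*base)
for i,l in enumerate(base[1]):
    rs=[ray("wrist",l,base[0])]
    for q,L in V[1:]:
        a=ang(q,L);j=np.argmin(abs((a-A0[i]+np.pi)%(2*np.pi)-np.pi));rs.append(ray("wrist",L[j],q))
    p,r=tri(rs);pts.append(p);rows.append(max(r))
X=np.array(pts);c=X.mean(0);U,S,Vt=np.linalg.svd(X-c);n=Vt[2]*np.sign(Vt[2][2])
print("c",c,"res",np.round(rows,4),"radii",np.linalg.norm(X-c,axis=1).round(4),"plane dist",((X-c)@n).round(4))
print("n",n,"tilt",np.arccos(n[2]),"heading",np.degrees(np.arctan2(n[1],n[0])),"read",c+.12*n)
E
```

```text
[ 0.54909792 -0.03030267  0.20027563] 23.1
r1 [149.5 124.5] 11 [[144.5, 125.2], [153.0, 103.8], [132.9, 120.8], [149.8, 109.1], [155.5, 135.5], [161.5, 126.5], [159.2, 115.1], [138.7, 111.4], [144.7, 137.3], [155.0, 146.2], [128.0, 135.0]]
r2 [234.4  81.3] 6 [[238.7, 76.8], [231.6, 76.4], [247.7, 84.0], [216.8, 76.2], [228.3, 95.0], [201.7, 94.6]]
w11 [61.9 30.2] 8 
w4 [62.2 28.9] 8 
centre (array([ 0.63824962, -0.05716988,  0.08395121]), [2.7696593569391518e-05, 2.7696593569391864e-05])
c [ 0.63868148 -0.05694355  0.08429651] res [0.     0.     0.     0.     0.     0.0001 0.0001 0.    ] radii [0.0167 0.02   0.0197 0.0123 0.0416 0.0183 0.0139 0.0266] plane dist [-0.0002  0.0003 -0.0002 -0.0104  0.0052  0.0052 -0.0024  0.0026]
n [0.38306205 0.28229866 0.87952881] tilt 0.4959252422400604 heading 36.388463493484466 read [ 0.68464893 -0.02306771  0.18983997]
```

```bash
python3 - <<'E'
from h import *
for n,b in(("r1",(122,98,175,152)),("r2",(200,52,270,112))):
    w=cv2.imread(f"pics/{n}_full.png")[:,:,::-1].copy();g=cv2.cvtColor(w,cv2.COLOR_RGB2GRAY)
    for t in(180,215,235,248):
        L=blobs(w,b,t,amin=0,sat=80);print(n,t,[(np.round(cv2.minEnclosingCircle(c)[0],1).tolist(),a) for a,c in L])
    if n=="r2": print("\n".join("".join("%4d"%v for v in r) for r in g[56:108:2,208:264:2]))
E
```

```text
r1 180 [([142.5, 120.0], 352.0), ([168.0, 107.0], 89.0), ([135.5, 107.5], 59.5), ([133.0, 120.7], 26.5), ([159.3, 115.2], 26.5), ([155.5, 135.5], 23.0), ([161.5, 126.5], 23.0), ([138.9, 111.4], 22.5), ([144.5, 137.5], 22.0), ([167.0, 138.5], 18.0), ([155.0, 145.5], 14.0), ([128.0, 134.5], 3.5), ([151.5, 150.0], 1.0), ([146.0, 147.5], 0.0), ([161.0, 137.5], 0.0), ([166.0, 134.5], 0.0), ([126.0, 131.0], 0.0)]
r1 215 [([147.3, 123.3], 289.5), ([168.5, 106.5], 45.5), ([135.0, 107.0], 34.5), ([150.0, 109.0], 24.0), ([155.5, 135.5], 23.0), ([161.5, 126.5], 23.0), ([133.0, 120.7], 23.0), ([159.2, 115.2], 22.0), ([138.8, 111.2], 22.0), ([135.5, 131.5], 21.5), ([144.5, 137.5], 19.5), ([155.0, 146.0], 6.0), ([128.5, 135.0], 0.5)]
r1 235 [([147.3, 123.3], 281.0), ([168.5, 106.5], 33.0), ([155.5, 135.5], 23.0), ([161.5, 126.5], 22.0), ([133.0, 120.7], 22.0), ([150.0, 109.0], 22.0), ([135.5, 131.5], 21.5), ([159.5, 115.5], 21.5), ([138.8, 111.1], 21.0), ([144.5, 137.5], 19.5), ([134.5, 107.0], 5.0), ([155.0, 146.0], 3.0), ([142.0, 98.5], 2.5), ([128.5, 135.0], 0.0)]
r1 248 [([147.1, 123.5], 271.5
[... 3844 characters left out ...]
96 210 208 210 214 211
 111 111 148  66  67  57  53  79  84 255 255 255 141  79  74 239 255 240 192 168 197 210 213 212 211 213 197 135
 117  99 133 130  73  82  51  50  54 169 255 188  74  77  78  66 104 199 184 207 214 210 213 213 205 143  70  67
 114 114 104 148  79  76  73  70  67  43  37  46  52  50  99 142 122 140 214 211 208 213 203 156  85  75  83  88
 103 135  87 116 142  57  85  84  84  76  74  67  85 144 152 153 208 216 206 207 205 177 113  74  81  88  88  86
  62 116 107 101 143 104  70  77  78  69  80 147 168 124 119 202 208 209 210 189 120  79  82  87  88  87  84  86
  47  95 117 116 117 144  72  71  78 137 183 135 113 169 202 212 206 192 126  78  77  75  80  83  80  86  83  82
```

```bash
python3 - <<'E'
from h import *
import pickle
L={"r1":[(132.9,120.8),(135.5,131.5),(144.5,137.5),(155.5,135.5),(161.5,126.5),(159.4,115.4),(149.8,108.9),(138.8,111.2)],
"r2":[(216.8,76.2),(218.6,88),(228.2,95),(240.1,93.5),(247.7,84),(246,72),(236.8,64.9),(224.5,66.5)],
"w4":[(46.7,26.6),(48.5,38.2),(56.9,43.6),(67.2,39.7),(73.3,28.7),(71.8,16.8),(63.2,11.3),(52.7,15.5)]}
Q={n:pickle.load(open(f"pics/{n}.pkl","rb")) for n in L}
def go(ns):
    X=[];R=[]
    for i in range(8):
        p,r=tri([ray("wrist",L[n][i],Q[n]) for n in ns]);X.append(p);R.append(max(r))
    X=np.array(X);c=X.mean(0);n=np.linalg.svd(X-c)[2][2];n*=np.sign(n[2])
    print(ns,c.round(4),n.round(3),"tilt",np.arccos(n[2]).round(3),"head",np.degrees(np.arctan2(n[1],n[0])).round(1),"rad",np.linalg.norm(X-c,axis=1).round(4),"off",((X-c)@n).round(4),"res",max(R));return c,n
go(("r1","r2"));go(("r2","w4"));c,n=go(("r1","r2","w4"))
print("read",c+.12*n)
# tool tilt: rotation taking +z to n
a=np.cross([0,0,1],n);a=a/np.linalg.norm(a)*np.degrees(np.arccos(n[2]));print("rotvec",a, "TCP", c+.12*n+.0455*n)
E
```

```text
('r1', 'r2') [ 0.6447 -0.0519  0.0747] [-0.244 -0.045  0.969] tilt 0.251 head -169.6 rad [0.0143 0.0142 0.0141 0.0144 0.0143 0.0142 0.0143 0.0143] off [-0.0001 -0.0002  0.0004 -0.0004  0.0005 -0.0005  0.0003  0.0001] res 0.0001706918127086282
('r2', 'w4') [ 0.6448 -0.052   0.0747] [-0.231 -0.014  0.973] tilt 0.233 head -176.5 rad [0.0143 0.0142 0.0142 0.0142 0.0143 0.0141 0.0143 0.0142] off [-0.0001 -0.     -0.0001  0.      0.0003 -0.0005  0.0001  0.0002] res 0.0002930125858546626
('r1', 'r2', 'w4') [ 0.6448 -0.052   0.0747] [-0.233 -0.013  0.972] tilt 0.236 head -176.8 rad [0.0143 0.0143 0.0142 0.0142 0.0143 0.0142 0.0143 0.0142] off [ 0.     -0.     -0.0001 -0.      0.0003 -0.0003  0.      0.0001] res 0.0003042428527645197
read [ 0.61676877 -0.0535542   0.19139245]
rotvec [  0.76630102 -13.49967681   0.        ] TCP [ 0.60614757 -0.0541571   0.23563131]
```

Lens fit is excellent (ring planar to 0.3 mm, tilt 0.236 rad). Going to grasp the rod's square end.

Call:
{"method": "carry_out", "body": {
  "increments": [
    [-26, -60, 0, 0, 0, 0],
    [-52, -135.5, -20, 0, 0, 0],
    [-52, -135.5, -60, 0, 0, 0],
    [-52, -135.5, -60, 0, 0, 0],
    [-52, -135.5, -60, 0, 0, 0],
    [-52, -135.5, -60, 0, 0, 0],
    [-52, -135.5, -60, 0, 0, 0],
    [-52, -135.5, -60, 0, 0, 0],
    [-52, -135.5, -60, 0, 0, 0],
    [-52, -135.5, -60, 0, 0, 0]
  ],
  "claw": 45
}}

```text
time: 24.15
position: [0.4976, -0.1643, 0.1408]
eef_rot: [-180.0, -0.1, -25.4]
ft_force: [-0.2, 0.8, 0.2]
finger_gap: 0.045
gripper_force: 0.0
```

Call:
{"method": "carry_out", "body": {
  "increments": [
    [0, 0, -30, 0, 0, 0],
    [0, 0, -60, 0, 0, 0],
    [0, 0, -75, 0, 0, 0],
    [0, 0, -85, 0, 0, 0],
    [0, 0, -85, 0, 0, 0],
    [0, 0, -85, 0, 0, 0],
    [0, 0, -85, 0, 0, 0],
    [0, 0, -85, 0, 0, 0],
    [0, 0, -85, 0, 0, 0]
  ]
}}

```text
time: 25.05
position: [0.4976, -0.165, 0.0559]
eef_rot: [-180.0, -0.1, -25.5]
ft_force: [0.2, 0.7, 0.4]
finger_gap: 0.0448
gripper_force: 0.0
```

Call:
{"method": "carry_out", "body": {
  "increments": [
    [0, 0, 0, 0, 0, 0],
    [0, 0, 0, 0, 0, 0],
    [0, 0, 0, 0, 0, 0],
    [0, 0, 0, 0, 0, 0],
    [0, 0, 0, 0, 0, 0],
    [0, 0, 0, 0, 0, 0],
    [0, 0, 0, 0, 0, 0]
  ],
  "claw": 0,
  "newtons": 60
}}

```text
time: 25.75
position: [0.497, -0.1649, 0.0555]
eef_rot: [180.0, -0.0, -25.5]
ft_force: [-2.5, -2.1, 4.8]
finger_gap: 0.0087
gripper_force: 58.9
```

Call:
{"method": "carry_out", "body": {
  "increments": [
    [0, 0, 10, 0, 0, 0],
    [0, 0, 30, 0, 0, 0],
    [0, 0, 55, 0, 0, 0],
    [0, 0, 80, 0, 0, 0],
    [0, 0, 105, 0, 0, 0],
    [0, 0, 130, 0, 0, 0],
    [0, 0, 155, 0, 0, 0],
    [0, 0, 170, 0, 0, 0],
    [0, 0, 178, 0, 0, 0],
    [0, 0, 180, 0, 0, 0],
    [0, 0, 180, 0, 0, 0]
  ]
}}

```text
time: 26.85
position: [0.4967, -0.1644, 0.2348]
eef_rot: [-180.0, 0.1, -25.5]
ft_force: [0.7, 0.4, -3.3]
finger_gap: 0.0086
gripper_force: 58.8
```

Call:
{"method": "carry_out", "body": {
  "increments": [
    [8, 8, 180, 0, 0, 0],
    [22, 22, 180, 0, -1, 0],
    [38, 38, 180, 0, -3, 0],
    [54, 55, 180, 0, -5, 0],
    [70, 71, 180, 0, -7, 0],
    [85, 87, 180, 0.4, -9, 0],
    [98, 100, 180, 0.6, -11, 0],
    [106, 108, 180, 0.8, -12.5, 0],
    [109, 111, 180, 0.8, -13.5, 0],
    [109, 111, 180, 0.8, -13.5, 0],
    [109, 111, 180, 0.8, -13.5, 0],
    [109, 111, 180, 0.8, -13.5, 0]
  ]
}}

```text
time: 28.05
position: [0.6058, -0.0542, 0.415]
eef_rot: [-173.4, -11.8, -26.2]
ft_force: [0.3, 0.4, -2.7]
finger_gap: 0.0087
gripper_force: 59.2
```

The second call added the 180 mm lift again, because rows are relative to the call's start. It did no harm, so I'm lowering straight back to the read height.

Call:
{"method": "carry_out", "body": {
  "increments": [
    [0, 0, -10, 0, 0, 0],
    [0, 0, -30, 0, 0, 0],
    [0, 0, -55, 0, 0, 0],
    [0, 0, -80, 0, 0, 0],
    [0, 0, -105, 0, 0, 0],
    [0, 0, -130, 0, 0, 0],
    [0, 0, -152, 0, 0, 0],
    [0, 0, -168, 0, 0, 0],
    [0, 0, -176, 0, 0, 0],
    [0, 0, -179, 0, 0, 0],
    [0, 0, -179, 0, 0, 0],
    [0, 0, -179, 0, 0, 0]
  ]
}}

```text
time: 29.25
position: [0.6068, -0.054, 0.2373]
eef_rot: [-173.3, -11.9, -26.2]
ft_force: [0.2, 0.3, -2.4]
finger_gap: 0.0084
gripper_force: 59.2
```

Call:
{"method": "carry_out", "body": {
  "increments": [
    [0, 0, 0, 0, 0, 0],
    [0, 0, 0, 0, 0, 0],
    [0, 0, 0, 0, 0, 0],
    [0, 0, 0, 0, 0, 0],
    [0, 0, 0, 0, 0, 0],
    [0, 0, 0, 0, 0, 0],
    [0, 0, 0, 0, 0, 0],
    [0, 0, 0, 0, 0, 0],
    [0, 0, 0, 0, 0, 0],
    [0, 0, 0, 0, 0, 0]
  ]
}}

```text
time: 30.25
position: [0.6061, -0.0537, 0.2363]
eef_rot: [-173.4, -11.8, -26.2]
ft_force: [0.2, -0.1, -3.0]
finger_gap: 0.0083
gripper_force: 59.2
```

```bash
python3 - <<'E'
from h import *
s,w=save("f1");T=Rot.from_euler('xyz',s["eef_rot"],degrees=True).as_matrix();n=np.array([-.233,-.013,.972])
o=s["position"]+T[:,2]*.0455;print(o,"target",[.6168,-.0536,.1914],np.linalg.norm(o-[.6168,-.0536,.1914]),"ang",np.degrees(np.arccos(-T[:,2]@n)),s["ft_force"],s["joint_vel"].round(3),s["time"])
# parts check in tool frame: project expected centres, print grid
g=cv2.cvtColor(w,cv2.COLOR_RGB2GRAY)
for k,h in(("foot",.0355),("spacertop",.0155),("coupontop",.0055)): print(k,proj("wrist",s["position"]+T[:,2]*h,s))
u=proj("wrist",s["position"]+T[:,2]*.0055,s).astype(int)
print(u);print("\n".join("".join("%4d"%v for v in r) for r in g[u[1]-75:u[1]+20:4,u[0]-64:u[0]+66:4]))
E
```

```text
[ 0.61669056 -0.05309465  0.19201292] target [0.6168, -0.0536, 0.1914] 0.0008018870098115521 ang 1.5787103296619376 [ 0.17874381 -0.11236478 -2.95752904] [-0.078 -0.109 -0.075 -0.052  0.028 -0.096] 30.25
foot [256.91549872 217.41638559]
spacertop [256.91604518 229.32612498]
coupontop [256.91641399 236.30110125]
[256 236]
  41  39  38  36  36  43  40  39  34  74 106  84 140  88  43 122 102 255  82  38  44 164  70 111 115  43  36  39  33  33  36  41  31
  38  31  43  44  39  36  36  42  41 106 121 125 226 254 253 252 251 253 253 255 255 161 103 122 114  51  39  45  40  42  33  38  34
  41  41  37  43  34  46  42  40  34  72 231 249 250 251 251 251 251 251 250 250 251 253 255 216 116 118  41  48  37  41  35  39  38
  40  44  43  40  45  44  40  34 157 248 251 251 251 251 250 251 250 251 251 251 250 252 251 252 255 118  75  42  41  42  45  39  47
  38  37  40  40  36  37  32 183 246 250 250 251 251 251 251 250 251 251 251 251 251 251 251 251 251 255 119  46  40  36  40  33  38
  39  42  45  36  39  40 223 250 251 250 250 251 251 250 251 251 251 250 251 251 251 251 251 251 250 251 255  97
[... 1714 characters left out ...]
208 216 250 250 252  34  34  37  31
  38  34  21  21  24 158 155 105  40  42  44 151 152 115  90 155 162 107 114  32 155 153 155  44  45  81 252 251 250  40  44  35  35
  20  29  31  28  31  80 121  42  42  30  91 152 154  70 112 155 110 108 113  32 158 150 154  42  49  41 255 254  26  37  40  38  43
  15  19  35  27   4  17 127  42  46  23 154 152 153  41 108 154 159 104 111  34 159 152 154  42  41  43 198  62  41  35  37  40  40
  21  22  28  18  26  32  23  37  29  28 156 151 149  40 123 158 113 111 112  32 141 152 150  66  42  45  33  40  37  40  39  37  45
  28  21  25  25  36  42  48  39  44  20 156 152 152  39 149 161 160 107 114  29 135 149 151 106  47  48  46  34  38  42  41  45  40
```

Held still, 0.8 mm and 1.6° from the target, with the full load of about 3 N on the wrist. The grid shows the coupon flat and concentric above the foot, so I'm handing in.

```bash
python3 -c "
from plant import *
print(sign_off())"
```

```text
the job is handed in; nothing more can be done
None
```

The stand is assembled and handed in at about 30 s: the arm holds it by the rod's square end, by my measurements 0.8 mm from the read point and 1.6° off the reader's line of sight, with spacer and coupon in place. The hand-in returned no verdict.

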